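# Lock the stone and hold the proofing frame open at its mark

## Task

Make the tabletop proofing frame ready for inking: take the wooden mallet by its handle, knock the sprung locking peg beside the stone fully home with the mallet, and set the mallet gently back down on the bench, clear of the frame's board. Only then lift the hinged flap by its bar until it lines up with the pointer arm at its side, and finish while still holding the flap there in the gripper (it falls shut if let go). Do not touch the peg with the gripper, and leave the pointer and all the other studio things where they are.

Things in the scene. Friction and masses are not known exactly. Their poses are not given: they have to be found in the camera images.
- bed: Fixed plywood board, 18 mm thick, carrying a stone (175 x 190 mm, its top 52 mm above the bench). Origin on the bench; the board spans x -170 to 190, y -150 to 200 mm in its frame: x away from the robot (yawed up to 0.3 rad), y left, z up. In it, in mm: hinge axis along y at x 130, z 68; peg at x 20, y 150; pointer at y -125.
- mallet_center (a point): Centre of the mallet's light wooden head, a block 58 x 58 x 72 mm (high), standing on the bench on one flat striking face (36 mm below this point), left of the frame. About 0.35 kg. The dark handle sticks out level at mid height along the mallet's -x axis, roughly towards the robot. When set down again this point must be lower than 50 mm.
- mallet_grip (a point): Good grasp point on the centre line of the mallet's handle, 62 mm from the head's centre along the mallet's -x, 36 mm above the bench, level with the head's centre. The handle is a flat-sided bar, 22 mm wide (y) and 26 mm high, from 29 to 159 mm behind the head's centre. The point's axes are the mallet's.
- peg_top (a point): Centre of the flat top of the locking peg's round steel head (24 mm wide, 8 mm thick), which stands on the board left of the stone above a fixed round collar (38 mm wide, top 28 mm above the bench). At the start its top is 50 to 54 mm above the bench; fully home 36 mm, the head resting on the collar.
- peg (a joint): Travel of the locking peg straight down, m: 0 up, 0.018 fully home (at least 0.0155 is needed). At the start 0 to 0.004. Moving it takes 5 to 8 N (friction 5 N and a light spring of 130 N/m); friction keeps it where it was driven.
- flap_bar (a point): Middle of the flap's round steel pull bar, 12 mm thick, running along the bed's y, 122 mm free length between two side arms, 250 mm from the hinge axis; 68 mm above the bench when the flap is shut, on the side towards the robot. Free gap of 60 mm between the bar and the flap's panel, nothing but the board (top 18 mm) below the bar. The bar may turn in the grip.
- flap_hinge (a point): Middle of the flap's hinge axis, 68 mm above the bench, on the frame's far side. The axis runs along the bed's y.
- flap (a joint): Angle of the hinged flap (grey panel in an aluminium frame, 180 mm wide, about 0.45 kg), rad: 0 shut (level), growing as the bar is lifted up and over away from the robot. No stay: it falls shut when let go.
- pointer (a joint): Angle of the pointer arm, rad, about the same hinge axis and with the same zero and sense as joint flap: the flap is at the mark when the two are equal. Set anywhere from 0.55 to 0.95. It is held by friction; do not move it.
- pointer_tip (a point): Centre of the small disc at the end of the pointer arm (dark steel flat bar, 212 mm long from the hinge axis, 125 mm to the right of the flap's centre).
- ink_tin: Closed steel ink tin, 48 mm wide, 45 mm high, standing on the far left corner of the board; origin at its underside. Leave it.
- chalk_box: Small cardboard box 30 x 50 x 18 mm on the near right corner of the board; origin at its underside. Leave it.
- jar: Amber glass jar, 64 mm wide, 80 mm high, on the bench to the right; origin at its underside. Leave it.
- knife: Ink knife (spatula) lying flat on the bench, near right of the frame. Leave it.
- bowl: White bowl, 120 mm wide, 50 mm high, on the bench to the right; origin at its underside. Leave it.
- roller: Black hand ink roller with a wooden handle, on the bench at the left, beyond the mallet, up to 60 mm high. Leave it.
Things that resemble listed ones, but are neither listed nor needed, are in the scene too. Of the things like the part that bears mallet_center, leave any that is blue or purple; of the rest the larger one is meant.

How it is judged:
By the outcome, as a careful person would: the job done as asked, in the order asked, and still so for the second after the job is handed in, while the arm keeps its last pose, push and grip.
It also fails if it takes over 61 s, if anything falls off the work surface, if the arm or the gripper's body presses on something with over 40 N, if the wrist force passes 120 N, or if a joint passes its speed limit or range.

## Robot

A 7-joint arm with a two-finger parallel gripper is mounted at the origin on the work surface. World frame = base frame: x ahead of the robot, y to its left, z up, the work surface at z = 0. Lengths are in m, angles in degrees, forces in N, time in s.
With the tool pointing down it reaches from about 0.425 to 0.875 m from the base axis. Payload 4.7 kg.
Tool frame: the origin (TCP) lies at the very end of the fingers, on their centre line; the grasp point (between the pads) lies 19 mm behind it; z points along the fingers, y is the line along which they close (so a half turn about z gives the same grasp; the last joint's range is limited). The gripper opens to 87 mm and grips with 3 to 60 N. Pads are 19 mm wide; open, the fingers measure 117 mm over their backs; the gripper's body (75 mm by 190 mm) begins 51 mm behind the grasp point.
Start: joints at [-69.895, 18.392, -4.016, 83.108, 1.295, 78.541, -3.26], TCP at [0.215, 0.613, 0.186] pointing down, gripper open.
Joint ranges: [-163.93, 163.93], [-17.29, 119.83], [-79.2, 71.16], [3.27, 140.29], [-89.18, 269.18], [5.43, 117.66], [-154.24, 154.24]. Speed limits (degrees/s): [147.25, 147.25, 180, 180, 180, 180, 180].

## Interface

Orientations are given as [roll, pitch, yaw] about the fixed x, y, z axes, in that order (R = Rz(yaw) Ry(pitch) Rx(roll)).
In Python, from cell import telemetry, cams, env gives the robot as it stands.
- The arm moves only by the tool arm_command, never from a script. Its argument "series" is text: rows parted by semicolons, each of 5 numbers parted by spaces: the shift along the tool's x, y, z in mm, then the turn about the tool's z in rad, then the closure in counts, from 0 (fully open) to 255 (shut). A call has 1 to 20 rows; each row shifts and turns the commanded pose from where the row before left it, along the tool's axes as they then stand; what a row does not reach is not made up. A row lasts 1/12 s, in which the tool goes at most 41.7 mm and 7.16 degrees, less where a joint would pass 70% of its speed; a pose out of reach is approached as far as the arm can. A call is refused whole if a number of a shift passes 41.7 or a number of a turn 0.125, either way. A call with a gripper value outside its range is refused whole. The fingers move at their own pace and stop on an object; "squeeze" is the grip in N (left out, the last holds). Time passes only in rows, so rows that do not move let the fingers close. It gives the time, the measured TCP pose, the force, the opening and the grip force at its end, in the units of the state.
- telemetry.get_obs(): the state, without advancing time (a new reading comes with each control period).
- cams.read_camera(name): name is "scene" or "top" or "wrist"; returns the picture (400x640x3 uint8, blue, green, red); there is no depth.
- cams.calibration(name): a dict with "K" (3x3 intrinsics, pixels), "origin" and "rotation" of the camera in the world; the wrist camera has in their place "hand_eye" (4x4, takes a point from camera to tool coordinates, whose origin is the TCP and whose axes are the flange's). Camera axes: x right, y down, z forward; pixel columns grow to the right and rows downward; lengths in m; the calibration is good to about 2 mm. A picture is of the moment at which its call begins: read the wrist's pose just before it. calibration takes no time and is no camera call.
- env.sign_off(): hands the job in; it is judged then, once.
The state is a dict: "time_s": time; "qpos": joint angles; "joint_velocities": joint speeds; "effort": joint torques, N m; "tool_pos": TCP position; "tool_rot": TCP orientation; "force": force on the tool from outside, world axes, zero at the start; "wrist_torque": the same for the moment, N m; "grip_width": finger opening in m; "grasp_force": force on a finger pad.
Only numpy, scipy, OpenCV 4.12 (cv2) and the standard library are available. Lean on these libraries where they do the work, as an engineer would, in place of code of your own. Each camera call takes 0.05 s, during which the arm holds its last target. There are 200 camera calls.

## Working session

There is one attempt and no reset: what is moved stays moved. The work goes in short steps, Python scripts to look and compute and a tool call to move; the robot and the scene stay as the last step left them, time stands still between calls to the robot, and variables do not carry over. Pictures are saved under pics/ and viewed, at most 10 in all, crops included, and the job is handed in when it is done.

Besides the shell and the picture viewer there is one more tool, called after "Request:" as name(argument=value, ...) on one line, values as JSON. arm_command: Moves the arm, as the interface text tells. Its arguments: {"type":"object","properties":{"series":{"type":"string"},"squeeze":{"type":"number"}},"required":["series"]}

```bash
mkdir -p pics
python3 - <<'E'
from cell import telemetry,cams
import cv2,numpy as np
print(telemetry.get_obs())
for n in("scene","top"):
    im=cams.read_camera(n); cv2.imwrite(f"pics/{n}0.png",im); print(n,cams.calibration(n))
print(cams.calibration("wrist"))
E
```

```text
{'time_s': 0.0, 'qpos': array([-69.89573111,  18.43914412,  -4.01438242,  83.17420579,
         1.29473743,  78.5413272 ,  -3.25949689]), 'joint_velocities': array([-0.05087557, -0.09421454,  0.06250889, -0.01163242,  0.02049682,
        0.02755908,  0.00289846]), 'effort': array([ 4.18418017e-05, -4.91277552e+01, -4.03557736e-01, -3.12530959e+01,
       -6.37645600e-02,  4.38608578e-02,  1.74302277e-04]), 'tool_pos': array([0.2146525 , 0.61287577, 0.18516657]), 'tool_rot': array([-1.79890546e+02,  5.86200185e-03,  1.60704831e+02]), 'force': array([-0.75159434, -0.22176769,  0.16334539]), 'wrist_torque': array([0.01949519, 0.02256285, 0.03734194]), 'grasp_force': 0.0, 'grip_width': 0.08727646009091267}
scene {'K': array([[380.53812559,   0.        , 318.45921845],
       [  0.        , 380.53812559, 193.97599548],
       [  0.        ,   0.        ,   1.        ]]), 'origin': array([ 1.03612779, -0.64598976,  0.62913356]), 'rotation': array([-123.20307171,    1.08323934,   40.10921932])}
top {'K': array([[501.70190132,   0.        , 328.84477099],
       [  0.        , 501.70190132, 205.69080251],
       [  0.        ,   0.        ,   1.        ]]), 'origin': array([ 0.22825053, -0.01221929,  1.56717625]), 'rotation': array([-170.68122808,   -0.89701387,  -88.62920215])}
{'K': array([[275.76705964,   0.        , 315.94743607],
       [  0.        , 275.76705964, 203.29262131],
       [  0.        ,   0.        ,   1.        ]]), 'hand_eye': array([[-5.64208851e-04, -9.59596599e-01, -2.81378836e-01,
         7.77561493e-02],
       [ 9.99999736e-01, -4.12630349e-04, -5.97948392e-04,
        -1.11538590e-04],
       [ 4.57683796e-04, -2.81379099e-01,  9.59596578e-01,
        -1.97995703e-01],
       [ 0.00000000e+00,  0.00000000e+00,  0.00000000e+00,
         1.00000000e+00]])}
```

View pics/scene0.png

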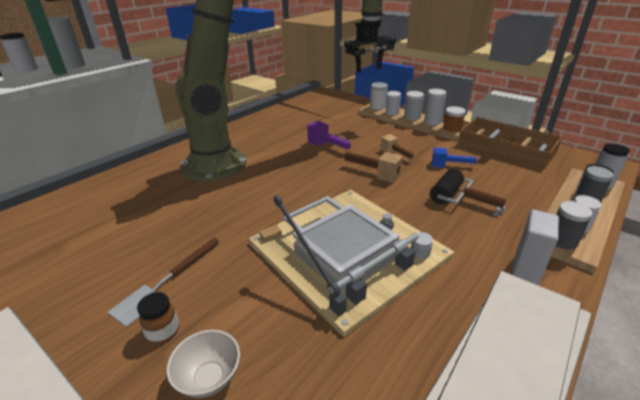

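View pics/top0.png

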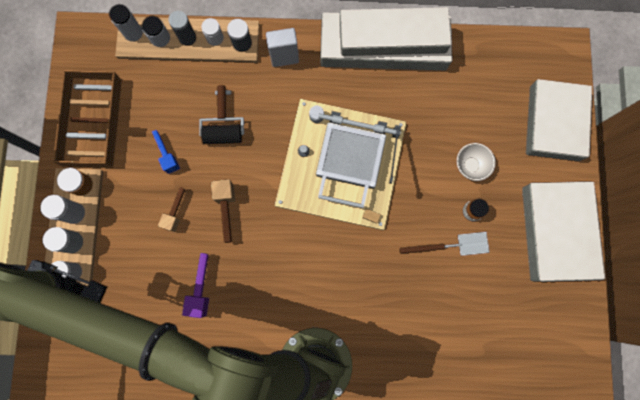

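Candidates for the mallet in the top view: large wooden (222,190), small wooden (170,222), blue (168,160) and purple (197,300). The large wooden one fits the description. I'll check it in a crop and measure.

```bash
cat > h.py <<'E'
import numpy as np,cv2
from scipy.spatial.transform import Rotation as R
from cell import telemetry,cams
def cam(n,obs=None):
    c=cams.calibration(n)
    if n!="wrist": return c["K"],R.from_euler("xyz",c["rotation"],degrees=True).as_matrix(),np.array(c["origin"])
    Rt=R.from_euler("xyz",obs["tool_rot"],degrees=True).as_matrix(); H=c["hand_eye"]
    return c["K"],Rt@H[:3,:3],obs["tool_pos"]+Rt@H[:3,3]
def ray(C,p):
    K,r,o=C; return o,r@np.linalg.inv(K)@[p[0],p[1],1.]
def onz(C,p,z):
    o,d=ray(C,p); return o+d*(z-o[2])/d[2]
def proj(C,P):
    K,r,o=C; q=K@(r.T@(np.asarray(P)-o)); return q[:2]/q[2]
E
python3 - <<'E'
from h import *
im=cv2.imread("pics/top0.png"); C=cam("top")
hsv=cv2.cvtColor(im,cv2.COLOR_BGR2HSV)
# board: pale yellow
b=cv2.inRange(hsv,(15,40,150),(35,160,255)); b[:, :270]=0;b[:,415:]=0;b[:90]=0;b[240:]=0
cs,_=cv2.findContours(cv2.morphologyEx(b,cv2.MORPH_CLOSE,np.ones((9,9))),0,2)
c=max(cs,key=cv2.contourArea); r=cv2.minAreaRect(cv2.convexHull(c)); box=cv2.boxPoints(r)
print("board",r); 
for p in box: print(p,onz(C,p,.018))
# mallet head & handle
roi=np.zeros(im.shape[:2],np.uint8); roi[172:250,203:245]=1
print(hsv[190,222],hsv[225,227],hsv[225,215],hsv[150,303],hsv[200,290])
cv2.imwrite("pics/crop1.png",cv2.resize(im[90:250,150:430],None,fx=2.8,fy=2.8,interpolation=cv2.INTER_CUBIC))
s=cv2.imread("pics/scene0.png"); cv2.imwrite("pics/crop2.png",cv2.resize(s[140:340,240:460],None,fx=3,fy=3,interpolation=cv2.INTER_CUBIC)[:600])
E
```

```text
board ((342.552001953125, 160.9639892578125), (143.1083526611328, 137.65234375), 10.304847717285156)
[259.84    215.87999] [0.44518035 0.18356447 0.018     ]
[284.46402  80.44799] [0.89260005 0.12408613 0.018     ]
[425.264   106.04799] [ 0.81887716 -0.33537409  0.018     ]
[400.63998 241.47998] [ 0.37648704 -0.25561024  0.018     ]
[ 15 109 198] [ 11 159  80] [ 13 144 145] [103  12 190] [ 21  91 221]
```

View pics/crop1.png

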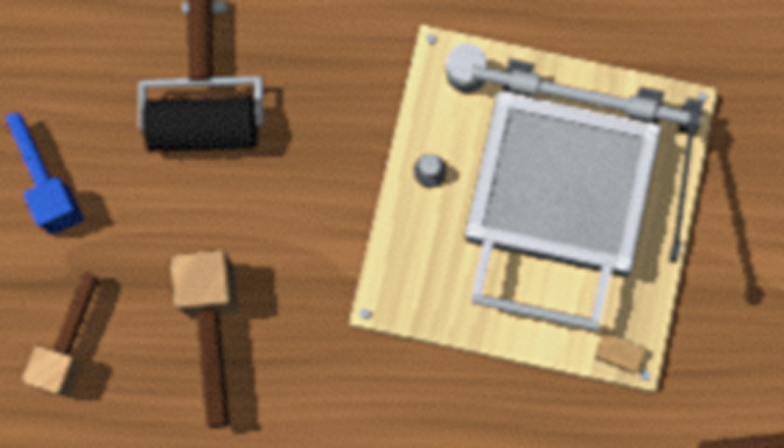

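View pics/crop2.png

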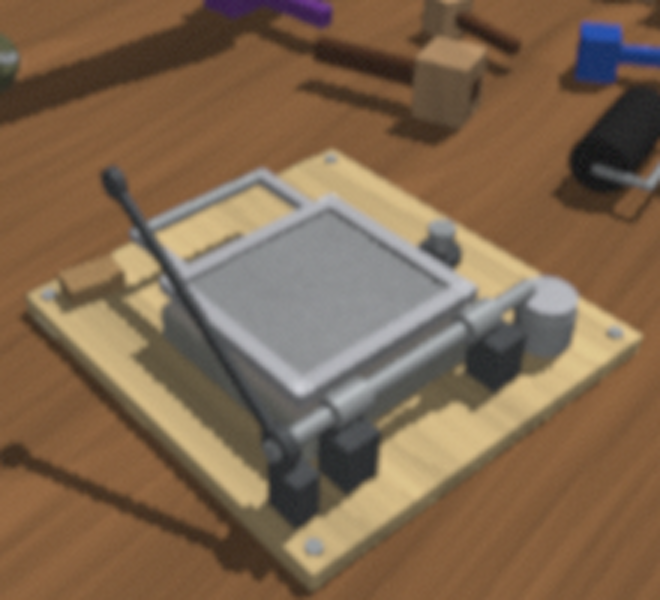

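Crop 1 (2.8x, offset 150,90) confirms the choice: the large wooden mallet has its head at (201,280) and its handle runs to (217,425). Board corners are (421,25), (717,90), (657,390) and (350,325), the peg is at (430,163) and the pointer disc at (674,256). Crop 2 (3x, offset 240,140) shows the pointer disc at (114,181), the peg top at (441,230) and the bar's ends at (136,235) and (263,173).

```bash
cat > m1.py <<'E'
from h import *
C=cam("top");S=cam("scene")
t=lambda x,y:((x+.5)/2.8-.5+150,(y+.5)/2.8-.5+90)
s=lambda x,y:((x+.5)/3-.5+240,(y+.5)/3-.5+140)
cor=np.array([onz(C,t(*p),.018)[:2] for p in [(421,25),(717,90),(657,390),(350,325)]])
sc=np.array([onz(S,s(*p),.018)[:2] for p in [(641,337),(313,576),(28,300),(332,150)]])
L=np.array([(.19,.2),(.19,-.15),(-.17,-.15),(-.17,.2)])
def fit(W):
    a=L-L.mean(0);b=W-W.mean(0); yaw=np.arctan2((a[:,0]*b[:,1]-a[:,1]*b[:,0]).sum(),(a*b).sum())
    c,s_=np.cos(yaw),np.sin(yaw);M=np.array([[c,-s_],[s_,c]]); o=W.mean(0)-M@L.mean(0)
    print("bed",o,yaw,"res mm",np.abs((M@L.T).T+o-W).max()*1e3); return o,M,yaw
o1=fit(cor);o2=fit(sc)
def tri(p,q):
    (a,d),(b,e)=ray(C,p),ray(S,q); A=np.c_[d,-e]; k=np.linalg.lstsq(A,b-a,rcond=None)[0]
    x,y=a+d*k[0],b+e*k[1]; return (x+y)/2,np.linalg.norm(x-y)
o=(o1[0]+o2[0])/2;M=o1[1]
for n,p,q in[("tip",(674,256),(114,181)),("peg",(430,163),(441,230)),("barL",(475,300),(263,173)),("barR",(600,322),(136,235)),("mal",(201,280),(453,53))]:
    P,e=tri(t(*p),s(*q)); print(n,P,"gap",e,"bed",M.T@(P[:2]-o),end=" ")
    l=M.T@(P[:2]-o); print("ang",np.arctan2(P[2]-.068,.13-l[0]))
print("peg pred",o+M@[.02,.15],"bar",o+M@[-.12,0],"hinge",o+M@[.13,0])
h=onz(C,t(201,280),.072);e=onz(C,t(217,424),.049);print("mallet",h,e,np.linalg.norm((h-e)[:2]),np.degrees(np.arctan2(*(h-e)[1::-1])))
E
python3 m1.py
```

```text
bed [ 0.60751753 -0.08926986] -0.18983348500857672 res mm 2.139055885965968
bed [ 0.61371322 -0.09072034] -0.188949464184816 res mm 5.3448131853999765
tip [ 0.53304953 -0.19930671  0.17959514] gap 0.004553478851808231 bed [-0.05554583 -0.12198422] ang 0.541479439065577
peg [0.65880447 0.05427896 0.04840585] gap 8.4806311356987e-05 bed [0.02009956 0.15077533] ang -0.17643613175879078
barL [0.50338885 0.00186731 0.0687002 ] gap 0.006073092308040371 bed [-0.12263428  0.06997902] ang 0.002771584279879439
barR [ 0.48162922 -0.13454337  0.07027156] gap 0.003945575244154834 bed [-0.11826295 -0.06808708] ang 0.009149554772052254
mal [0.51753319 0.29869493 0.06945784] gap 0.005960797416517999 bed [-0.16475404  0.3641433 ] ang 0.0049459205611546465
peg pred [0.65856039 0.05353634] bar [ 0.49277109 -0.06735165] hinge [ 0.73828001 -0.1145255 ]
mallet [0.51459618 0.29628288 0.072     ] [0.36132497 0.27456651 0.049     ] 0.15480202139640908 8.064327361046098
```

Bed: about (0.610,-0.090), yaw -10.85°. Mallet head: about (0.515,0.297), yaw about 8°. Next I turn the tool into line with the mallet and hover over the handle.

Request:
arm_command(series="0 0 0 -0.12 0;0 0 0 -0.12 0;0 0 0 -0.12 0;0 0 0 -0.12 0;-15.5 -29.5 0 0 0;-15.5 -29.5 0 0 0;-15.5 -29.5 0 0 0;-15.5 -29.5 0 0 0;-15.5 -29.5 0 0 0;-15.5 -29.5 0 0 0;-15.5 -29.5 0 0 0;-15.5 -29.5 0 0 0;-15.5 -29.5 0 0 0;-15.5 -29.5 0 0 0;-15.5 -29.5 0 0 0;-15.5 -29.5 0 0 0;0 0 0 0 0;0 0 0 0 0")

```text
time_s: 1.6
tool_pos: [0.4506, 0.2873, 0.186]
tool_rot: [-180.0, -0.0, -172.1]
force: [-0.4, 0.4, 0.3]
grip_width: 0.0869
grasp_force: 0.0
```

Run:
```python
from h import *
s=cv2.imread("pics/scene0.png")
o=telemetry.get_obs(); w=cams.read_camera("wrist"); cv2.imwrite("pics/w1.png",w)
C=cam("wrist",o); print(o["tool_pos"],o["tool_rot"],o["time_s"],o["qpos"],o["force"])
for n,P in dict(head=(.515,.297,.072),grip=(.454,.288,.049),peg=(.659,.054,.05),tip=(.533,-.199,.18)).items(): print(n,proj(C,P))
g=cams.read_camera("scene"); p=proj(cam("scene"),o["tool_pos"]+[0,0,.08]).astype(int); print(p)
g=g[max(p[1]-70,0):p[1]+50,p[0]-70:p[0]+70]
g=cv2.resize(g,None,fx=2.2,fy=2.2); w2=cv2.resize(w,(480,300))
c=np.zeros((600,640,3),np.uint8); c[:400]=w; 
g=g[:200] if g.shape[0]<200 else cv2.resize(g,None,fx=199/g.shape[0],fy=199/g.shape[0]); c[400:400+g.shape[0],:g.shape[1]]=g
cv2.imwrite("pics/combo1.png",c)
```

```text
[0.45064774 0.2872529  0.18598908] [-1.79972776e+02 -1.90029133e-02 -1.72090251e+02] 1.6 [-42.44346913   4.26474811   7.45782602  99.88680036  -0.55412787
  75.91434804  63.03883419] [-0.35306365  0.35951596  0.34969292]
head [316.69950558 243.40282659]
grip [316.25911846 190.27872267]
peg [133.19318792 307.58360128]
tip [-295.88111811  242.3714078 ]
[373  92]
```

View pics/combo1.png

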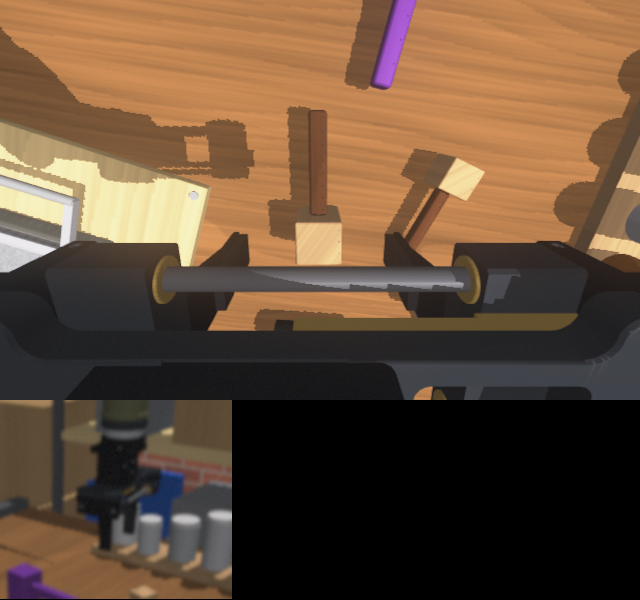

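The wrist view shows the mallet's handle centred at u≈318 (rows 110–213) and aligned with the tool. The head's top face is at (318,243), as predicted. The gripper body is wide along the closing axis. I descend, grip and lift.

Request:
arm_command(series="-3 2 20 0 0;0 0 25 0 0;0 0 25 0 0;0 0 25 0 0;0 0 25 0 0;0 0 25 0 0;0 0 15 0 0;0 0 9 0 0;0 0 0 0 0;0 0 0 0 255;0 0 0 0 255;0 0 0 0 255;0 0 0 0 255;0 0 0 0 255;0 0 0 0 255;0 0 0 0 255;0 0 0 0 255;0 0 0 0 255", squeeze=55)

```text
time_s: 3.2
tool_pos: [0.4522, 0.292, 0.0173]
tool_rot: [180.0, 0.0, -171.8]
force: [-0.6, -0.8, 0.0]
grip_width: 0.035
grasp_force: 0.0
```

Request:
arm_command(series="0 0 0 0 255;0 0 0 0 255;0 0 0 0 255;0 0 0 0 255;0 0 0 0 255;0 0 0 0 255")

```text
time_s: 3.7
tool_pos: [0.4521, 0.2921, 0.0173]
tool_rot: [180.0, 0.0, -171.8]
force: [-0.2, -0.5, 0.6]
grip_width: 0.0017
grasp_force: 0.0
```

The gripper closed to 1.7 mm with nothing in it, so I take another look.

Run:
```python
from h import *
o=telemetry.get_obs(); w=cams.read_camera("wrist"); t=cams.read_camera("top")
print(o["tool_pos"],o["tool_rot"],o["qpos"],o["grip_width"])
c=np.zeros((600,640,3),np.uint8); c[:330]=w[:330]; c[330:600]=cv2.resize(t[140:275,100:420],(640,270),interpolation=cv2.INTER_CUBIC)
cv2.imwrite("pics/combo2.png",c); cv2.imwrite("pics/top2.png",t)
```

```text
[0.45214735 0.29210508 0.01728912] [ 1.79995677e+02  4.51904151e-03 -1.71791313e+02] [-42.04520352  13.41647528   7.08539387 110.11229445  -1.96722566
  56.57956297  64.14102874] 0.0017282975273583653
```

View pics/combo2.png

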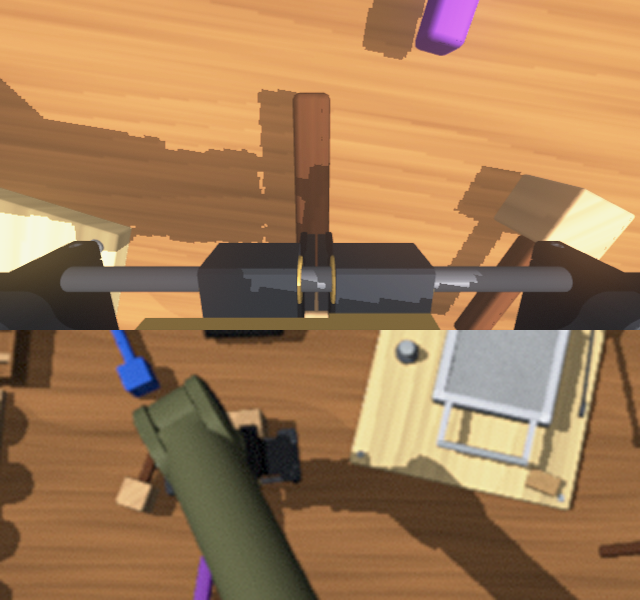

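Run:
```python
from h import *
o=telemetry.get_obs(); C=cam("wrist",o)
u=R.from_euler("z",8.1,degrees=True).as_matrix()
h=np.array([.515,.297,.036])
for n,l in dict(endtopL=(-.159,.011,.013),endtopR=(-.159,-.011,.013),gripL=(-.062,.011,.013),gripR=(-.062,-.011,.013),headnearL=(-.029,.029,.036),headnearR=(-.029,-.029,.036)).items(): print(n,proj(C,h+u@l).round(1))
for dz in(0,-.019,-.05): print(dz,[proj(C,o["tool_pos"]+R.from_euler("xyz",o["tool_rot"],degrees=True).apply((dx,0,dz))).round(1) for dx in(.0095,0,-.0095)])
im=cv2.imread("pics/combo2.png")[200:330,230:410]; cv2.imwrite("pics/z.png",cv2.resize(im,None,fx=4,fy=4,interpolation=cv2.INTER_CUBIC))
```

```text
endtopL [328.7  88.4]
endtopR [289.4  88.3]
gripL [326.6 246.9]
gripR [293.2 246.9]
headnearL [356.7 312.5]
headnearR [262.  312.4]
0 [array([315.9, 216.2]), array([315.9, 228. ]), array([316. , 239.4])]
-0.019 [array([315.9, 225.2]), array([315.9, 237.9]), array([315.9, 250.2])]
-0.05 [array([315.9, 244.2]), array([315.9, 258.8]), array([315.9, 273. ])]
```

View pics/z.png

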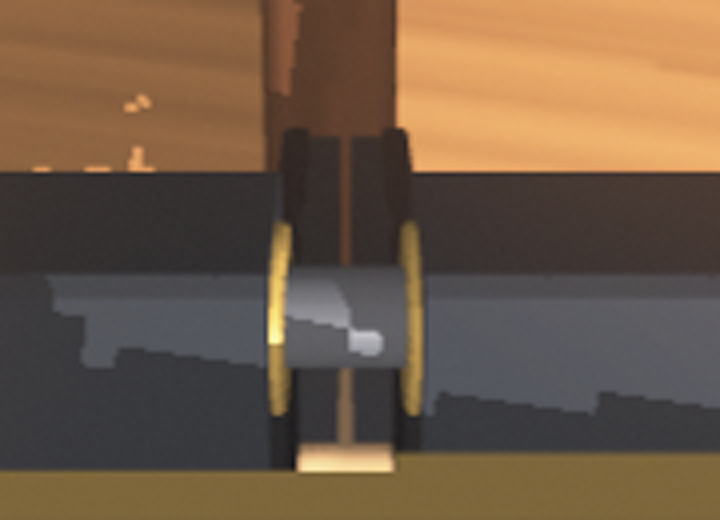

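Crop z.png shows the finger pads closed above the handle, which is visible through the gap between them. The real fingertips must therefore sit about 30 mm higher than the reading says. I check the height bias numerically using the mallet's known geometry.

Run:
```python
from h import *
from scipy.optimize import least_squares
from types import SimpleNamespace
K=cams.calibration("wrist")["K"]
obj=np.array([(-.029,.029,.036),(-.029,-.029,.036),(.029,-.029,.036),(.029,.029,.036),(-.159,.011,.013),(-.159,-.011,.013)])
w=cv2.imread("pics/w1.png"); hsv=cv2.cvtColor(w,cv2.COLOR_BGR2HSV)
img=np.array([(341,222),(296,222),(296,263.5),(341,263.5),(327,110),(309,110)],float)
o=dict(tool_pos=np.array([.45065,.28725,.18599]),tool_rot=np.array([-179.97,-.02,-172.09])); k,r,c=cam("wrist",o)
def res(p):
    u=R.from_euler("z",p[3]).as_matrix(); P=np.array([p[0],p[1],.036+p[2]])+obj@u.T
    return np.array([proj((k,r,c),x) for x in P]).ravel()-img.ravel()
s=least_squares(res,[.515,.297,0,.14]); print("mallet x,y,dz,yaw",s.x,np.abs(s.fun).max(), s.fun.round(1))
```

```text
mallet x,y,dz,yaw [ 0.51713622  0.29955008 -0.00641804  0.14205487] 1.212973004079629 [ 1.1 -0.8 -1.2 -0.6 -0.   0.4  0.1  0.2  0.4  0.3 -0.3  0.4]
```

Request:
arm_command(series="0 0 -20 0 0;0 0 -20 0 0;0 0 -5 0 0;0 0 0 0 0;0 0 0 0 0;0 0 0 0 0;0 0 0 0 0;0 0 0 0 0;0 0 0 0 0;0 0 0 0 0;0 0 0 0 0;0 0 0 0 0;0 0 0 0 0;0 0 0 0 0;0 0 0 0 0;0 0 0 0 0;0 0 0 0 0;0 0 0 0 0")

```text
time_s: 5.3
tool_pos: [0.4521, 0.2921, 0.0623]
tool_rot: [180.0, 0.0, -171.8]
force: [-0.3, 0.5, -0.1]
grip_width: 0.0869
grasp_force: 0.0
```

Request:
arm_command(series="2 7 20 0 0;0 0 20 0 0;0 0 4 0 0;0 0 4 0 0;0 0 4 0 0;0 0 0 0 0;0 0 0 0 0")

```text
time_s: 5.88
tool_pos: [0.4498, 0.2988, 0.011]
tool_rot: [180.0, 0.1, -171.8]
force: [-0.0, 0.2, 0.6]
grip_width: 0.087
grasp_force: 0.0
```

Request:
arm_command(series="-4 -7 0 0 0;0 0 3 0 0;0 0 3 0 0;0 0 3 0 0;0 0 0 0 0;0 0 0 0 0")

```text
time_s: 6.38
tool_pos: [0.4538, 0.2923, 0.0009]
tool_rot: [-180.0, -0.0, -171.8]
force: [-0.3, -0.8, -0.7]
grip_width: 0.087
grasp_force: 0.0
```

Request:
arm_command(series="0 0 2 0 0;0 0 2 0 0;0 0 2 0 0;0 0 0 0 0;0 0 0 0 0")

```text
time_s: 6.8
tool_pos: [0.454, 0.2923, -0.0049]
tool_rot: [-180.0, -0.0, -171.8]
force: [0.7, -0.0, 0.7]
grip_width: 0.0872
grasp_force: 0.0
```

Request:
arm_command(series="0 0 2 0 0;0 0 2 0 0;0 0 2 0 0;0 0 2 0 0;0 0 2 0 0;0 0 0 0 0;0 0 0 0 0")

```text
time_s: 7.38
tool_pos: [0.454, 0.2923, -0.0149]
tool_rot: [-180.0, -0.0, -171.8]
force: [0.4, -0.1, 0.2]
grip_width: 0.0871
grasp_force: 0.0
```

Request:
arm_command(series="0 0 0 0 255;0 0 0 0 255;0 0 0 0 255;0 0 0 0 255;0 0 0 0 255;0 0 0 0 255;0 0 0 0 255;0 0 0 0 255;0 0 0 0 255;0 0 0 0 255;0 0 0 0 255;0 0 0 0 255;0 0 0 0 255;0 0 0 0 255", squeeze=55)

```text
time_s: 8.55
tool_pos: [0.4541, 0.292, -0.0148]
tool_rot: [-180.0, -0.0, -171.8]
force: [-0.5, -2.2, 1.2]
grip_width: 0.0215
grasp_force: 54.8
```

Request:
arm_command(series="0 0 -5 0 255;0 0 -10 0 255;0 0 -15 0 255;0 0 -15 0 255;0 0 -15 0 255;0 0 -15 0 255;0 0 -15 0 255;0 0 0 0.08 255;0 0 0 0.09 255;0 0 0 0.09 255;0 0 0 0.07 255;0 0 0 0 255;0 0 0 0 255")

```text
time_s: 9.63
tool_pos: [0.4538, 0.2925, 0.0755]
tool_rot: [180.0, -0.0, 169.4]
force: [-0.1, 0.0, -4.1]
grip_width: 0.0215
grasp_force: 54.8
```

Run:
```python
from h import *
o=telemetry.get_obs(); w=cams.read_camera("wrist"); s=cams.read_camera("scene")
print(o["tool_pos"],o["tool_rot"],o["force"],o["wrist_torque"],o["grip_width"])
p=proj(cam("scene"),o["tool_pos"]).astype(int); print(p)
c=np.zeros((600,640,3),np.uint8); c[:330]=w[:330]; q=s[p[1]-75:p[1]+60,p[0]-120:p[0]+200]; c[330:600]=cv2.resize(q,(640,270),interpolation=cv2.INTER_CUBIC)
cv2.imwrite("pics/combo3.png",c); cv2.imwrite("pics/w3.png",w);cv2.imwrite("pics/s3.png",s)
```

```text
[0.4538251  0.29248159 0.07549104] [ 1.79988258e+02 -1.31853021e-02  1.69424732e+02] [-0.06630245  0.02174559 -4.05964289] [0.05844349 0.24188237 0.01719701] 0.02149561663607326
[371 150]
```

View pics/combo3.png

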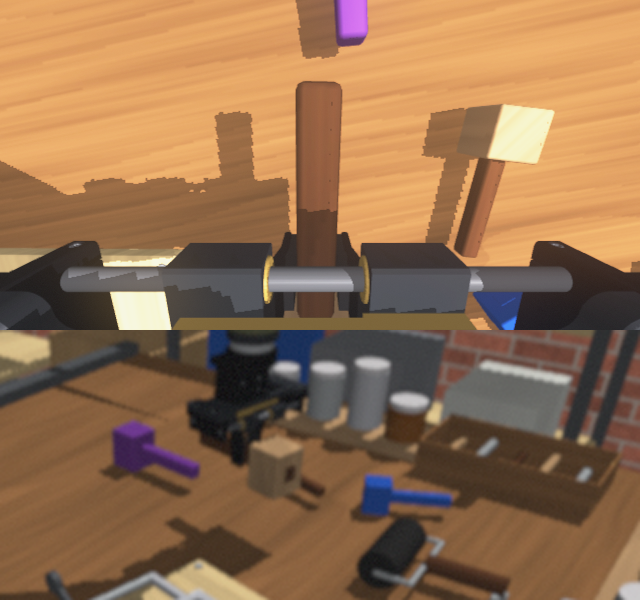

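The view shows the mallet held level in the gripper, its handle running from (319,82) to (319,230). Now I carry it over the peg.

Request:
arm_command(series="-7 -8 0 0 255;-14 -15 0 0 255;-16 -17 0 0 255;-16 -17 0 0 255;-16 -17 0 0 255;-16 -17 0 0 255;-16 -17 0 0 255;-16 -17 0 0 255;-16 -17 0 0 255;-16 -17 0 0 255;-16 -17 0 0 255;-14 -15 0 0 255;-10 -10 0 0 255;-4.3 -3.7 0 0 255;0 0 0 0 255;0 0 0 0 255")

```text
time_s: 11.07
tool_pos: [0.6056, 0.0557, 0.075]
tool_rot: [180.0, -0.1, 169.3]
force: [-0.1, 0.1, -4.4]
grip_width: 0.0216
grasp_force: 54.8
```

Run:
```python
from h import *
o=telemetry.get_obs(); w=cams.read_camera("wrist"); s=cams.read_camera("scene"); t=cams.read_camera("top")
print(o["tool_pos"],o["tool_rot"],o["force"],o["wrist_torque"],o["grip_width"])
a=cv2.resize(s[150:270,330:490],(640,480),interpolation=cv2.INTER_CUBIC)
cv2.imwrite("pics/s4.png",a)
```

```text
[0.605584   0.05568615 0.07503956] [ 1.79977976e+02 -5.72365312e-02  1.69313519e+02] [-0.13355127  0.07297213 -4.41739646] [ 0.11484416  0.29213915 -0.02701099] 0.02162941196362426
```

View pics/s4.png

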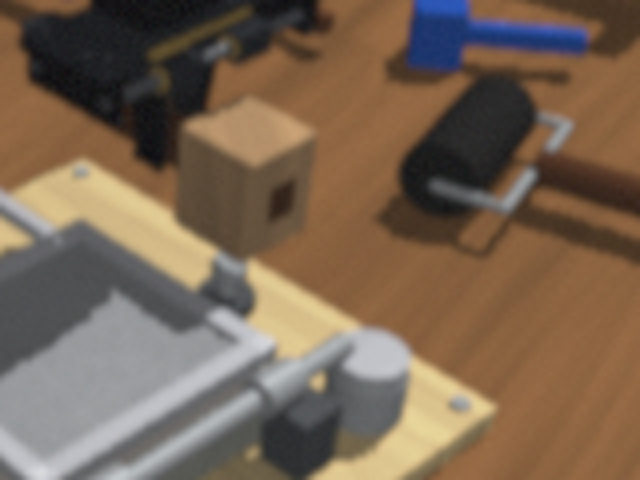

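The picture shows the head hovering next to the peg, with its top-face centre at crop (248,132) and the peg top at (230,262). I overshot by about 10 mm. I check the head's position and height from this view, then correct it.

Run:
```python
from h import *
S=cam("scene"); f=lambda x,y:((x+.5)/4-.5+330,(y+.5)/4-.5+150)
o=np.array([.6056,.0557]); u=np.array([.983,-.186]);v=np.array([.186,.983]); h=o+.062*u-.002*v
print("pred head",h)
for z in(.155,.162,.169): print(z,onz(S,f(248,132),z)[:2])
for z in (.155,.162,.169):
  print(z,[((np.array(proj(S,(*(h+a*.029*u+b*.029*v),z-d)))+.5-[330,150])*4).round(0).tolist() for a,b,d in((1,-1,0),(-1,1,0),(1,1,0),(-1,-1,0),(1,-1,.072))])
```

```text
pred head [0.666174 0.042202]
0.155 [0.66658235 0.04776382]
0.162 [0.67203823 0.0375214 ]
0.169 [0.67749412 0.02727898]
0.155 [[247.0, 174.0], [239.0, 101.0], [314.0, 139.0], [173.0, 134.0], [237.0, 276.0]]
0.162 [[248.0, 164.0], [240.0, 91.0], [315.0, 129.0], [174.0, 123.0], [238.0, 266.0]]
0.169 [[249.0, 153.0], [241.0, 81.0], [316.0, 118.0], [174.0, 113.0], [239.0, 257.0]]
```

Request:
arm_command(series="5 5 0 0 255;4.5 5 0 0 255;0 0 0 0 255;0 0 0 0 255")

```text
time_s: 11.55
tool_pos: [0.5981, 0.0685, 0.0753]
tool_rot: [180.0, -0.0, 169.4]
force: [0.8, -0.7, -3.8]
grip_width: 0.0219
grasp_force: 54.8
```

Request:
arm_command(series="0 0 15 0 255;0 0 12 0 255;0 0 6 0 255;0 0 4 0 255;0 0 3 0 255;0 0 3 0 255;0 0 0 0 255")

```text
time_s: 12.13
tool_pos: [0.5988, 0.0667, 0.0325]
tool_rot: [180.0, 0.0, 169.3]
force: [-0.9, -0.0, -2.4]
grip_width: 0.0216
grasp_force: 54.8
```

Request:
arm_command(series="0 0 3 0 255;0 0 3 0 255;0 0 3 0 255;0 0 0 0 255")

```text
time_s: 12.47
tool_pos: [0.5993, 0.0669, 0.0233]
tool_rot: [180.0, 0.1, 169.3]
force: [-0.4, -0.5, 0.9]
grip_width: 0.0213
grasp_force: 54.8
```

Request:
arm_command(series="0 0 2 0 255;0 0 2 0 255;0 0 0 0 255")

```text
time_s: 12.72
tool_pos: [0.5991, 0.0667, 0.0204]
tool_rot: [180.0, 0.0, 169.3]
force: [-5.1, 0.1, 8.0]
grip_width: 0.0216
grasp_force: 54.9
```

Request:
arm_command(series="0 0 2 0 255;0 0 0 0 255")

```text
time_s: 12.88
tool_pos: [0.5984, 0.0668, 0.0191]
tool_rot: [180.0, -0.0, 169.3]
force: [-8.3, -0.9, 14.6]
grip_width: 0.0214
grasp_force: 55.0
```

Request:
arm_command(series="0 0 2 0 255;0 0 0 0 255")

```text
time_s: 13.05
tool_pos: [0.5976, 0.067, 0.0172]
tool_rot: [180.0, -0.1, 169.3]
force: [-10.8, -0.6, 17.1]
grip_width: 0.0218
grasp_force: 55.0
```

It has bottomed: force is rising with hardly any travel. I lift off and carry the mallet back to its original spot.

Request:
arm_command(series="0 0 -4 0 255;0 0 -8 0 255;0 0 -15 0 255;0 0 -15 0 255;0 0 -15 0 255;0 0 -10 0 255;8 8 0 0 255;15 16 0 0 255;16 17 0 0 255;16 17 0 0 255;16 17 0 0 255;16 17 0 0 255;16 17 0 0 255;16 17 0 0 255;16 17 0 0 255;16 17 0 0 255;15 16 0 0 255;10 11 0 0 255;7 7.7 0 0 255;0 0 0 0 255")

```text
time_s: 14.72
tool_pos: [0.4521, 0.2951, 0.0813]
tool_rot: [180.0, -0.1, 169.6]
force: [-0.1, 0.0, -3.6]
grip_width: 0.0216
grasp_force: 55.0
```

Run:
```python
from h import *
o=telemetry.get_obs(); w=cams.read_camera("wrist"); s=cams.read_camera("scene"); t=cams.read_camera("top")
print(o["tool_pos"],o["tool_rot"],o["force"],o["wrist_torque"],o["grip_width"])
cv2.imwrite("pics/s5f.png",s);cv2.imwrite("pics/w5.png",w);cv2.imwrite("pics/t5.png",t)
c=np.zeros((600,800,3),np.uint8)
c[:300,:480]=cv2.resize(w,(480,300)); c[300:,:400]=cv2.resize(s[110:210,320:453],(400,300),interpolation=cv2.INTER_CUBIC)
c[300:,400:]=cv2.resize(s[200:260,350:430],(400,300),interpolation=cv2.INTER_CUBIC)
c[:300,480:]=cv2.resize(s[175:325,265:425],(320,300),interpolation=cv2.INTER_CUBIC)
cv2.imwrite("pics/combo5.png",c)
```

```text
[0.45206174 0.29505979 0.08128332] [ 1.79987963e+02 -1.25165159e-01  1.69569360e+02] [-0.09708082  0.03360174 -3.59562104] [0.09189719 0.28800955 0.02308295] 0.021603973955380888
```

View pics/combo5.png

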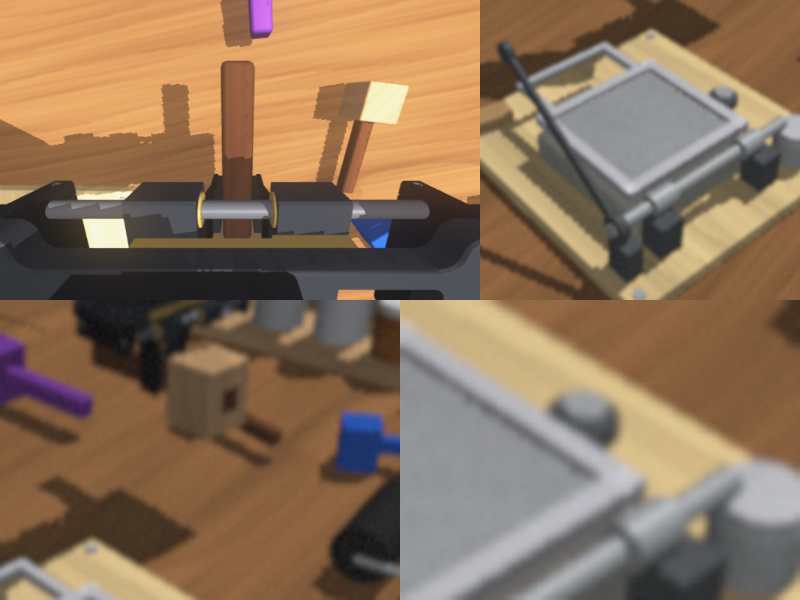

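The crops show the peg's head sitting right on its collar at scene (387,222), the mallet level in the grip, and the pointer still at (278,200). Now I lower the mallet.

Request:
arm_command(series="0 0 10 0 255;0 0 18 0 255;0 0 18 0 255;0 0 18 0 255;0 0 10 0 255;0 0 6 0 255;0 0 4 0 255;0 0 2 0 255;0 0 2 0 255;0 0 2 0 255;0 0 0 0 255")

```text
time_s: 15.78
tool_pos: [0.4552, 0.2925, -0.0074]
tool_rot: [180.0, 0.0, 169.3]
force: [-0.4, -0.5, -3.6]
grip_width: 0.0214
grasp_force: 55.0
```

Request:
arm_command(series="0 0 1.5 0 255;0 0 1.5 0 255;0 0 0 0 255")

```text
time_s: 16.03
tool_pos: [0.4548, 0.2922, -0.0108]
tool_rot: [180.0, -0.0, 169.3]
force: [0.2, 1.0, -3.4]
grip_width: 0.0216
grasp_force: 55.0
```

Request:
arm_command(series="0 0 1.5 0 255;0 0 1.5 0 255;0 0 0 0 255")

```text
time_s: 16.28
tool_pos: [0.4547, 0.2921, -0.0141]
tool_rot: [-180.0, -0.0, 169.3]
force: [-0.9, -0.2, -3.6]
grip_width: 0.0216
grasp_force: 55.0
```

Request:
arm_command(series="0 0 1 0 255;0 0 1 0 255;0 0 0 0 255")

```text
time_s: 16.53
tool_pos: [0.4548, 0.2921, -0.0159]
tool_rot: [-180.0, -0.0, 169.3]
force: [-0.5, 0.1, -4.3]
grip_width: 0.0216
grasp_force: 55.0
```

Request:
arm_command(series="0 0 1 0 255;0 0 1 0 255;0 0 0 0 255")

```text
time_s: 16.78
tool_pos: [0.455, 0.2923, -0.0171]
tool_rot: [180.0, -0.0, 169.3]
force: [-2.6, -1.2, 1.4]
grip_width: 0.0215
grasp_force: 55.0
```

Request:
arm_command(series="0 0 1 0 255;0 0 1 0 255;0 0 0 0 255")

```text
time_s: 17.03
tool_pos: [0.4547, 0.2925, -0.0175]
tool_rot: [180.0, -0.0, 169.3]
force: [-8.7, -3.9, 15.1]
grip_width: 0.0214
grasp_force: 55.0
```

The mallet is on the bench. I ease off, open and rise.

Request:
arm_command(series="0 0 -1.5 0 255;0 0 0 0 200;0 0 0 0 0;0 0 0 0 0;0 0 0 0 0;0 0 0 0 0;0 0 0 0 0;0 0 0 0 0;0 0 0 0 0;0 0 0 0 0;0 0 0 0 0;0 0 0 0 0;0 0 -10 0 0;0 0 -20 0 0;0 0 -30 0 0;0 0 -40 0 0;0 0 -40 0 0;0 0 -40 0 0;0 0 0 0 0")

```text
time_s: 18.62
tool_pos: [0.4594, 0.2952, 0.1718]
tool_rot: [179.3, 0.6, 169.3]
force: [0.9, 0.1, 0.5]
grip_width: 0.087
grasp_force: 0.0
```

The mallet is down at 18.6 s. The picture budget is spent, so from here I measure numerically: the pointer angle, the peg height and where the mallet stands.

```bash
cat > m2.py <<'E'
from h import *
S=cam("scene");T=cam("top")
s=cams.read_camera("scene");t=cams.read_camera("top"); cv2.imwrite("pics/s6.png",s);cv2.imwrite("pics/t6.png",t)
yaw=-.1895;M=np.array([[np.cos(yaw),-np.sin(yaw)],[np.sin(yaw),np.cos(yaw)]])
def dark(im,c,r,th):
    x,y=c; g=cv2.cvtColor(im,cv2.COLOR_BGR2GRAY)[y-r:y+r+1,x-r:x+r+1]; m=(g<th).astype(np.uint8); return g,m
g,m=dark(s,(278,201),9,70); print(g[::2,::2]); ys,xs=np.nonzero(m[:10]); print("disc",xs.mean()+269,ys.mean()+192)
for o in([.6075,-.0893],[.6106,-.090],[.6137,-.0907]):
    o=np.array(o); n=M@[0,1]
    for C,px in((S,(278,200.3)),(S,(277.7,199)),(T,(390.4,181.1))):
        a,d=ray(C,px)
        out=[]
        for yb in(-.125,-.122,-.128):
            k=(yb-n@(a[:2]-o))/(n@d[:2]); P=a+d*k; l=M.T@(P[:2]-o); out.append((np.arctan2(P[2]-.068,.13-l[0]).round(3),np.hypot(P[2]-.068,.13-l[0]).round(4)))
        print(o,px,out)
    # on the circle
    th=np.linspace(.4,1,601); L=[np.r_[o+M@[.13-.212*np.cos(x),-.125],.068+.212*np.sin(x)] for x in th]
    for C,px in((S,(277.9,199.8)),(T,(390.4,181.1))):
        e=[np.linalg.norm(proj(C,P)-px) for P in L]; i=int(np.argmin(e)); print("  circle",th[i],e[i])
print("peg home/up px",proj(S,(.6587,.0539,.036)),proj(S,(.6587,.0539,.052)),"seen 387,222")
E
python3 m2.py
```

```text
[[100 102 106 109 106 104 103 106 105 104]
 [104 107 106 103  99 103 106 105 104 100]
 [108 108  95  78  84  97 102 103 103 104]
 [106 103  80  48  78  88  92 102 105 108]
 [105 107  85  46  52  70  78 103 108 109]
 [106 106  96  56  45  57  63 101 107 105]
 [104 105 104  75  47  49  72  97 101  99]
 [105 105 106 103  78  56  65  90  95  99]
 [106 106 101 100  95  78  54  76  87  91]
 [ 86  82  67  66  66  60  50  56  79  71]]
disc 275.95454545454544 199.45454545454547
[ 0.6075 -0.0893] (278, 200.3) [(np.float64(0.602), np.float64(0.2084)), (np.float64(0.573), np.float64(0.2104)), (np.float64(0.631), np.float64(0.2066))]
[ 0.6075 -0.0893] (277.7, 199) [(np.float64(0.611), np.float64(0.2107)), (np.float64(0.583), np.float64(0.2126)), (np.float64(0.64), np.float64(0.2089))]
[ 0.6075 -0.0893] (390.4, 181.1) [(np.float64(0.51), np.float64(0.2075)), (np.float64(0.616), np.float64(0.2314)), (np.float64(0.378), np.float64(0.1864))]
  circle 0.593 1.1093540180792563
  circle 0.533 0.2090250380048674
[ 0.6106 -0.09  ] (278, 200.3) [(np.float64(0.594), np.float64(0.211)), (np.float64(0.566), n
[... 372 characters left out ...]
  circle 0.597 0.07771372179086779
  circle 0.512 0.11929232599719145
[ 0.6137 -0.0907] (278, 200.3) [(np.float64(0.587), np.float64(0.2136)), (np.float64(0.559), np.float64(0.2156)), (np.float64(0.615), np.float64(0.2116))]
[ 0.6137 -0.0907] (277.7, 199) [(np.float64(0.596), np.float64(0.2158)), (np.float64(0.568), np.float64(0.2178)), (np.float64(0.624), np.float64(0.2139))]
[ 0.6137 -0.0907] (390.4, 181.1) [(np.float64(0.488), np.float64(0.2115)), (np.float64(0.594), np.float64(0.2349)), (np.float64(0.356), np.float64(0.1911))]
  circle 0.6000000000000001 0.962542857317582
  circle 0.49 0.02499596773126246
peg home/up px [386.18554778 220.28116091] [386.68074206 215.24500889] seen 387,222
```

Peg confirmed home, pointer at about 0.595 rad. Next I turn so the fingers close across the bar, with the camera on the left side, and close partway to fit the gap.

Request:
arm_command(series="0 0 0 0.121 0;0 0 0 0.121 0;0 0 0 0.121 0;0 0 0 0.121 0;0 0 0 0.121 138;0 0 0 0.121 138;0 0 0 0.121 138;0 0 0 0.121 138;0 0 0 0.121 138;0 0 0 0.121 138;0 0 0 0.121 138;0 0 0 0.121 138;0 0 0 0.121 138;0 0 0 0 138;0 0 0 0 138")

```text
time_s: 19.97
tool_pos: [0.4541, 0.2917, 0.1605]
tool_rot: [-179.9, 0.1, 79.4]
force: [-0.3, -0.1, 0.5]
grip_width: 0.0402
grasp_force: 0.0
```

Request:
arm_command(series="-12 4 0 0 138;-24 7 0 0 138;-30 9 0 0 138;-30 9 0 0 138;-30 9 0 0 138;-30 9 0 0 138;-30 9 0 0 138;-30 9 0 0 138;-30 9 0 0 138;-30 9 0 0 138;-30 9 0 0 138;-24 7 0 0 138;-15.5 4.9 0 0 138;0 0 0 0 138;0 0 0 0 138;0 0 0 0 138")

```text
time_s: 21.3
tool_pos: [0.4916, -0.066, 0.1615]
tool_rot: [-180.0, -0.0, 79.3]
force: [-0.9, -0.1, 0.5]
grip_width: 0.0398
grasp_force: 0.0
```

Run:
```python
from h import *
o=telemetry.get_obs(); w=cams.read_camera("wrist"); cv2.imwrite("pics/w7.png",w); C=cam("wrist",o)
print(o["time_s"],o["tool_pos"],o["tool_rot"],o["qpos"].round(0))
yaw=-.1895;M=np.array([[np.cos(yaw),-np.sin(yaw)],[np.sin(yaw),np.cos(yaw)]]);O=np.array([.6106,-.090])
P=lambda x,y,z:proj(C,(*(O+M@[x,y]),z)).round(1)
print("bar +60",P(-.12,.06,.068),"mid",P(-.12,0,.068),"-60",P(-.12,-.06,.068),"board near edge y.1",P(-.17,.1,.018))
for th in(.55,.6,.65): print(th,P(.13-.212*np.cos(th),-.125,.068+.212*np.sin(th)))
g=cv2.cvtColor(w,cv2.COLOR_BGR2GRAY)
hsv=cv2.cvtColor(w,cv2.COLOR_BGR2HSV)
for v in (150,170,190,200,210): print(v,"S:",hsv[v,200:440:4,1].tolist())
```

```text
21.3 [ 0.49161274 -0.06595313  0.16151317] [-1.79961028e+02 -3.78650160e-02  7.92607926e+01] [-28.  -0.  33. 107.   0.  73.  -6.]
bar +60 [318.  140.9] mid [317.8 197. ] -60 [317.6 247.2] board near edge y.1 [275. 103.]
0.55 [400.8 376. ]
0.6 [411.3 385.7]
0.65 [422.9 395.9]
150 S: [148, 147, 147, 144, 148, 148, 146, 147, 146, 147, 146, 146, 146, 143, 143, 142, 144, 143, 143, 88, 83, 84, 84, 85, 85, 85, 86, 86, 6, 4, 14, 85, 85, 87, 87, 91, 86, 85, 89, 85, 91, 86, 86, 63, 36, 5, 5, 5, 4, 4, 6, 1, 4, 3, 3, 4, 3, 4, 3, 3]
170 S: [148, 148, 147, 148, 147, 147, 146, 145, 147, 146, 146, 144, 145, 143, 143, 142, 144, 142, 142, 107, 86, 86, 85, 85, 85, 83, 84, 84, 7, 4, 16, 96, 84, 84, 84, 84, 84, 83, 84, 82, 83, 85, 83, 42, 31, 5, 5, 4, 1, 3, 3, 3, 3, 4, 4, 3, 3, 4, 4, 5]
190 S: [149, 148, 147, 146, 147, 144, 147, 147, 144, 145, 147, 145, 144, 144, 146, 143, 143, 144, 140, 128, 81, 81, 81, 81, 81, 83, 80, 83, 9, 7, 18, 83, 83, 82, 82, 83, 81, 82, 83, 83, 83, 84, 84, 45, 8, 5, 5, 6, 4, 4, 3, 4, 3, 6, 4, 4, 3, 4, 4, 4]
200 S: [149, 146, 147, 146, 147, 147, 145, 146, 147, 145, 145, 146, 146, 142, 145, 141, 143, 142, 144, 139, 80, 80, 79, 80, 79, 79, 79, 79, 7, 5, 29, 79, 79, 79, 78, 77, 78, 79, 78, 79, 80, 79, 86, 43, 7, 5, 3, 6, 4, 4, 4, 4, 4, 4, 3, 1, 4, 6, 3, 6]
210 S: [147, 148, 149, 145, 148, 147, 147, 146, 146, 146, 146, 142, 146, 144, 144, 146, 144, 140, 141, 139, 87, 87, 80, 79, 79, 79, 78, 82, 7, 5, 29, 80, 80, 80, 79, 80, 81, 80, 80, 80, 82, 81, 79, 37, 5, 5, 4, 5, 3, 4, 3, 1, 4, 6, 6, 4, 4, 6, 7, 6]
```

The bar lies at u≈316.5, against a finger centre line of 315.9, so they are aligned. The panel edge starts at u≈373, which leaves room for the finger. I descend and grip the bar close to the fingertips to keep the body clear of the panel.

Request:
arm_command(series="0 0 15 0 138;0 0 25 0 138;0 0 25 0 138;0 0 25 0 138;0 0 20 0 138;0 0 12 0 138;0 0 6 0 138;0 0 3.5 0 138;0 0 0 0 138;0 0 0 0 255;0 0 0 0 255;0 0 0 0 255;0 0 0 0 255;0 0 0 0 255;0 0 0 0 255;0 0 0 0 255;0 0 0 0 255;0 0 0 0 255", squeeze=25)

```text
time_s: 22.85
tool_pos: [0.4908, -0.0663, 0.0304]
tool_rot: [-179.8, -0.0, 79.2]
force: [-4.1, 1.1, 5.6]
grip_width: 0.0108
grasp_force: 25.0
```

It caught the bar slightly high on its round. I reopen, go 4 mm lower and grip again.

Request:
arm_command(series="0 0 0 0 138;0 0 0 0 138;0 0 0 0 138;0 0 4 0 138;0 0 0 0 138;0 0 0 0 255;0 0 0 0 255;0 0 0 0 255;0 0 0 0 255;0 0 0 0 255;0 0 0 0 255;0 0 0 0 255;0 0 0 0 255", squeeze=30)

```text
time_s: 23.93
tool_pos: [0.4907, -0.0664, 0.0261]
tool_rot: [-179.8, -0.0, 79.2]
force: [-5.1, 1.4, 5.8]
grip_width: 0.0109
grasp_force: 30.0
```

Request:
arm_command(series="0 0.1 -6.2 0 255;0 0.2 -6.3 0 255;0 0.9 -12.5 0 255;0 1.6 -12.4 0 255;0 2.2 -12.3 0 255;0 2.8 -12.2 0 255;0 0 0 0 255;0 0 0 0 255")

```text
time_s: 24.6
tool_pos: [0.4981, -0.0679, 0.0884]
tool_rot: [-179.8, -0.0, 79.2]
force: [-4.3, 1.1, -2.2]
grip_width: 0.0107
grasp_force: 30.0
```

Request:
arm_command(series="0 3.4 -12 0 255;0 4 -11.8 0 255;0 4.6 -11.6 0 255;0 0 0 0 255")

```text
time_s: 24.93
tool_pos: [0.5101, -0.0702, 0.1256]
tool_rot: [-179.8, -0.0, 79.2]
force: [-10.2, 1.3, 1.0]
grip_width: 0.0112
grasp_force: 30.0
```

Request:
arm_command(series="0 5.1 -11.4 0 255;0 5.7 -11.1 0 255;0 0 0 0 255")

```text
time_s: 25.18
tool_pos: [0.5205, -0.0722, 0.1482]
tool_rot: [-179.7, -0.0, 79.2]
force: [-10.5, 2.7, 2.9]
grip_width: 0.0109
grasp_force: 30.0
```

The forces are purely radial (slight path mismatch), with no body contact. I relieve that by 2 mm and go on.

Request:
arm_command(series="0 2 -5.4 0 255;0 3 -5.3 0 255;0 0 0 0 255")

```text
time_s: 25.43
tool_pos: [0.5261, -0.0733, 0.1583]
tool_rot: [-179.9, -0.0, 79.2]
force: [-7.8, 1.6, 0.7]
grip_width: 0.0108
grasp_force: 30.0
```

Request:
arm_command(series="0 3.2 -4.7 0 255;0 0 0 0 255;0 0 0 0 255")

```text
time_s: 25.68
tool_pos: [0.5284, -0.0737, 0.1623]
tool_rot: [-179.8, -0.0, 79.2]
force: [-8.3, 2.0, 1.4]
grip_width: 0.0113
grasp_force: 30.0
```

Flap at about 0.576 rad from the bar's rise. I check the camera bias at the pivot and the shut bar to refine the pointer angle.

```bash
cat > m3.py <<'E'
from h import *
S=cam("scene");T=cam("top")
yaw=-.1895;M=np.array([[np.cos(yaw),-np.sin(yaw)],[np.sin(yaw),np.cos(yaw)]]);O=np.array([.6106,-.090]);n=M@[0,1]
f=lambda x,y:((x+.5)/3-.5+240,(y+.5)/3-.5+140)
W=lambda x,y,z:np.r_[O+M@[x,y],z]
def plane(px,yb):
    a,d=ray(S,px); P=a+d*((yb-n@(a[:2]-O))/(n@d[:2])); return .13-(M.T@(P[:2]-O))[0],P[2]-.068
print("pivot pred/seen",proj(S,W(.13,-.125,.068)),f(278,447))
print("barR shut pred/seen",proj(S,W(-.12,-.066,.068)),f(136,235),"barL",proj(S,W(-.12,.066,.068)),f(263,173))
print("pivot offs(x,z)",plane(f(278,447),-.125),"barR",plane(f(136,235),-.066),"barL",plane(f(263,173),.066),"tip",plane((277.9,199.8),-.125))
# pointer line points by dark mask in initial scene
s=cv2.imread("pics/scene0.png"); g=cv2.cvtColor(s,cv2.COLOR_BGR2GRAY).astype(int)
pts=[]
for v in range(208,272,4):
    uc=278+(v-200)*(332-278)/(288-200); u0=int(uc)-7; row=g[v,u0:u0+15]; w=np.clip(row.max()-25-row,0,None)**2; 
    if row.min()<80: pts.append((u0+(w*np.arange(15)).sum()/w.sum(),v))
pts=np.array(pts); q=np.array([plane(p,-.125) for p in pts]); c=np.polyfit(q[:,0],q[:,1],1); print("line slope angle",np.arctan(c[0]),"offset",c[1],"res",np.std(q[:,1]-np.polyval(c,q[:,0])))
o=telemetry.get_obs(); b=M.T@(o["tool_pos"][:2]-O); print(o["tool_pos"],b)
E
python3 m3.py
```

```text
pivot pred/seen [332.88369822 288.65589517] (332.3333333333333, 288.66666666666663)
barR shut pred/seen [284.5452226  218.21445661] (285.0, 218.0) barL [325.66978571 198.71349764] (327.3333333333333, 197.33333333333334)
pivot offs(x,z) (np.float64(0.0016393893142734595), np.float64(-0.0013847692806294165)) barR (np.float64(0.24782020384035952), np.float64(0.0018998094243161678)) barL (np.float64(0.24311254335736293), np.float64(0.007870583172249701)) tip (np.float64(0.17506367426491085), np.float64(0.11922869579953116))
line slope angle 0.5907575932663056 offset -0.005955502629203943 res 0.002265552447665521
[ 0.52836164 -0.07370468  0.16228659] [-0.08383568  0.00051255]
```

Request:
arm_command(series="0 2.8 -4.8 0 255;0 0 0 0 255;0 0 0 0 255;0 0 0 0 255")

```text
time_s: 26.02
tool_pos: [0.5313, -0.0743, 0.167]
tool_rot: [-179.8, -0.0, 79.2]
force: [-7.2, 0.7, 1.5]
grip_width: 0.0112
grasp_force: 30.0
```

```bash
cat > m4.py <<'E'
from m3 import *
s=cams.read_camera("scene"); cv2.imwrite("pics/s8.png",s); hsv=cv2.cvtColor(s,cv2.COLOR_BGR2HSV)
print("---",o["force"],o["wrist_torque"])
Q=lambda th,r,yb:proj(S,W(.13-r*np.cos(th),yb,.068+r*np.sin(th)))
for yb in(-.066,.066):
  for r in(.215,.235):
    ths=np.arange(.46,.74,.01); v=[]
    for th in ths:
        p=Q(th,r,yb); x=cv2.getRectSubPix(hsv,(1,1),tuple(map(float,p)))[0,0]; v.append((int(x[1]),int(x[2])))
    print(yb,r,Q(.595,r,yb).round(0)); print(" S",[a for a,_ in v]); print(" V",[b for _,b in v])
# pointer tip now
g=cv2.cvtColor(s,cv2.COLOR_BGR2GRAY).astype(int); g0=cv2.cvtColor(cv2.imread("pics/scene0.png"),cv2.COLOR_BGR2GRAY).astype(int)
print("pointer-tip diff",np.abs(g-g0)[192:206,270:286].mean())
E
python3 m4.py | sed -n '/---/,$p'
```

```text
--- [-7.20746176  0.73860973  1.48471486] [ 0.22768106  1.97259326 -0.02598501]
-0.066 0.215 [300. 189.]
 S [139, 139, 138, 137, 133, 125, 109, 90, 62, 35, 16, 5, 6, 8, 10, 10, 10, 9, 21, 46, 76, 99, 119, 134, 139, 139, 138, 137]
 V [145, 146, 148, 149, 146, 142, 135, 127, 118, 109, 103, 101, 105, 109, 112, 114, 114, 114, 116, 121, 127, 131, 134, 135, 136, 136, 137, 137]
-0.066 0.235 [295. 181.]
 S [139, 139, 138, 136, 135, 132, 121, 103, 74, 44, 17, 9, 8, 9, 9, 8, 5, 11, 31, 56, 83, 94, 105, 97, 87, 74, 57, 45]
 V [141, 141, 142, 143, 141, 139, 134, 127, 119, 111, 104, 104, 107, 110, 112, 113, 114, 114, 117, 121, 126, 125, 125, 121, 117, 113, 107, 103]
0.066 0.215 [345. 169.]
 S [136, 136, 137, 139, 138, 132, 123, 109, 83, 48, 21, 10, 9, 8, 7, 8, 9, 7, 8, 12, 28, 60, 97, 122, 132, 130, 130, 133]
 V [146, 146, 146, 145, 146, 145, 141, 134, 124, 114, 111, 119, 140, 163, 183, 195, 199, 190, 173, 148, 120, 97, 85, 81, 83, 87, 95, 101]
0.066 0.235 [340. 162.]
 S [138, 141, 141, 139, 138, 136, 132, 122, 94, 59, 23, 11, 8, 9, 9, 7, 7, 11, 25, 58, 94, 119, 134, 138, 137, 136, 135, 136]
 V [141, 141, 141, 141, 141, 140, 138, 134, 124, 115, 108, 123, 145, 170, 189, 200, 200, 190, 177, 160, 145, 134, 130, 124, 120, 116, 117, 123]
pointer-tip diff 7.03125
```

By the same camera the flap's arms read 0.598 and the pointer 0.595. One last check: the pointer hasn't moved and the mallet stands off the board.

```bash
python3 - <<'E' | sed -n '/---/,$p'
from m3 import *
print("---")
for n in("scene0","s6","s8"):
    g=cv2.cvtColor(cv2.imread(f"pics/{n}.png"),cv2.COLOR_BGR2GRAY)[190:206,268:290].astype(float); w=np.clip(75-g,0,None); ys,xs=np.mgrid[190:206,268:290]; print(n,(w*xs).sum()/w.sum(),(w*ys).sum()/w.sum(),g.mean())
a=cv2.imread("pics/s8.png");h=cv2.cvtColor(a,cv2.COLOR_BGR2HSV)
for z in(0,.02): 
  pass
m=cv2.inRange(h,(8,60,110),(22,130,255))
t=cams.read_camera("top"); ht=cv2.cvtColor(t,cv2.COLOR_BGR2HSV); mt=cv2.inRange(ht,(10,80,170),(20,125,255)); mt[:160]=0;mt[240:]=0;mt[:,:200]=0;mt[:,250:]=0
nn,_,st,ce=cv2.connectedComponentsWithStats(mt); 
for i in range(1,nn):
    if st[i,4]>60: print("head",st[i],ce[i],onz(T,ce[i],.072))
print(telemetry.get_obs()["time_s"],telemetry.get_obs()["force"],telemetry.get_obs()["grasp_force"])
E
```

```text
---
scene0 277.0776992936428 201.5782038345106 93.39488636363636
s6 277.04817987152035 201.59421841541757 95.13068181818181
s8 277.66618392469223 200.89645184648805 96.3721590909091
head [216 179  22  21 338] [226.71597633 188.56213018] [0.51846338 0.28064191 0.072     ]
26.1167 [-7.20306864  0.78724918  1.1035066 ] 30.005884766578674
```

Run:
```python
import cv2,numpy as np
from h import *
for n in("scene0","s8"):
    g=cv2.cvtColor(cv2.imread(f"pics/{n}.png"),cv2.COLOR_BGR2GRAY).astype(int)
    print(n,[(v,round(float((lambda w:(w*np.arange(len(w))).sum()/max(w.sum(),1))(np.clip(75-g[v,int(278+(v-200)*.614)-7:int(278+(v-200)*.614)+8],0,None))),1)) for v in(194,196,198,200,202,206,210,220,230,240,250,260)])
    print(g[190:204:2,270:288:2])
```

```text
scene0 [(194, 0.0), (196, 0.0), (198, 6.0), (200, 5.3), (202, 5.6), (206, 5.5), (210, 5.6), (220, 5.9), (230, 6.5), (240, 6.3), (250, 7.0), (260, 6.8)]
[[100  98 100 103 106 106 103 101 101]
 [ 99 103 105 107 104 102 102 103 102]
 [106 107 106  99  97 102 102 102 101]
 [106 100  83  78  87  99 102  99 101]
 [103  94  57  58  84  88  99 103 105]
 [104 100  58  46  60  69  90 107 108]
 [104 102  75  44  48  58  81 106 106]]
s8 [(194, 0.0), (196, 8.9), (198, 7.7), (200, 6.1), (202, 5.9), (206, 6.6), (210, 5.6), (220, 6.8), (230, 7.4), (240, 7.0), (250, 7.0), (260, 7.0)]
[[106 104 107 110 113 112 110 109 109]
 [106 110 111 111 112 107 107 110 109]
 [112 113 110 102  97 107 109 108 106]
 [112 107  87  64  63  94 106 107 107]
 [109 101  60  47  50  67 102 109 113]
 [110 105  62  46  50  56  90 115 113]
 [110 109  78  47  46  52  81 112 111]]
```

The disc's outer edge has not moved; only its shading changed, so the pointer is still in place. The mallet stands at (0.518,0.281), well off the board. I hand the job in.

```bash
python3 -c "
from cell import env
print(env.sign_off())"
```

```text
the job is handed in; nothing more can be done
None
```

The job is handed in at about 26 s: the peg is home, the mallet stands on the bench clear of the board, and the gripper holds the flap by its bar at about 0.598 rad against a pointer reading of about 0.595 rad; the verdict was not returned.

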